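Load the roller feeder and log the cartons

TASK

Restock the roller feeder: set the red-topped fastener carton on the raised end of the rollers, lengthwise between the side rails, and let it roll down under the wire guard to the yellow stop, then load the blue-topped carton the same way so that it comes to rest right behind the red one. Place the cartons gently, without letting them fall. When both stand still, log them on the counter box: press the yellow key fully down and let it up, then the green key, one at a time; never press the black key, and leave the jar, spray can and wrench where they are.

Things in the scene. Friction and masses are not known exactly. Their poses are not given: they have to be found in the camera images.
- feeder: The roller feeder's level stand, fixed to the bench: grey base plate 360 x 100 mm, 8 mm thick. Origin: centre of its underside, on the bench. x runs level along the lane from the raised loading end (-x) towards the stop (+x), z up.
- bed: Inclined roller bed on the stand, sloping down 8 degrees. Origin: mid length and width, in the plane of the roller tops, 66 mm above the bench. x downhill along the lane, y across, z square to the rollers. 13 free rollers, 18 mm diameter, 25 mm apart, x = -158 to 142 mm. Red side rails x = -180 to 180 mm, 66 mm apart inside, 6 mm thick, tops 12 mm above the rollers.
- load_spot (a point): Point on the roller-top plane at the raised, open end, bed x = -112 mm, mid-width: a good middle for a carton when set down. Nothing is overhead for bed x below 30 mm. A carton freed here runs down by itself at about 0.1 to 0.4 m/s and is still after 1 to 4 s.
- stop_face (a point): Foot of the yellow end stop's uphill face, mid-width, on the roller-top plane (bed x = 165 mm). The stop is 48 mm high. Red carton home: its origin 40 mm uphill of here; blue carton home: 120 mm uphill of here.
- guard_mid (a point): Middle of the steel wire guard over the lower lane, 85 mm above the roller tops, 6 mm wire, 88 mm wide overall; it covers bed x = 32 to 163 mm. A carton passes under it, a gripper does not.
- red_carton: Cardboard carton of fasteners with a red upper half, 80 mm long (x) x 54 mm wide (y) x 65 mm high, about 0.35 kg, stiff. Origin: centre of its underside; z up through its top.
- blue_carton: The same carton with a blue upper half: 80 (x) x 54 (y) x 65 mm high, about 0.35 kg. Origin: centre of its underside.
- counter: Grey counter box fixed to the bench, 75 (x) x 165 (y) x 30 mm high, three round spring keys of 24 mm diameter in a row along its y, 50 mm apart: yellow at +y, green in the middle, black at -y. Origin: centre of its underside, on the bench.
- key_yellow_top (a point): Middle of the top face of the yellow key (24 mm diameter, in a white collar 40 mm wide); 52 mm above the bench when up, it moves down with the key. The collar's rim is 10 mm lower than the key's top.
- key_green_top (a point): Middle of the top face of the green key (24 mm diameter, in a white collar 40 mm wide); 52 mm above the bench when up, it moves down with the key. The collar's rim is 10 mm lower than the key's top.
- key_black_top (a point): Middle of the top face of the black key (24 mm diameter, in a white collar 40 mm wide); 52 mm above the bench when up, it moves down with the key. The collar's rim is 10 mm lower than the key's top.
- key_yellow (a joint): Travel of the yellow key: 0 up, 0.006 m fully down (5 N at full travel, springs back up). It counts as pressed beyond 0.004 m.
- key_green (a joint): Travel of the green key: 0 up, 0.006 m fully down (5 N at full travel, springs back up). It counts as pressed beyond 0.004 m.
- key_black (a joint): Travel of the black key: 0 up, 0.006 m fully down (5 N at full travel, springs back up). It counts as pressed beyond 0.004 m. Not to be pressed.
- jar: Bystander: closed jar with a red lid, 64 mm diameter, 75 mm high. Origin: centre of its underside.
- spray_can: Bystander: upright spray can, 60 mm diameter, 170 mm high, yellow cap. Origin: centre of its underside.
- wrench: Bystander: steel wrench lying flat on the bench at the left, along its x. Origin: its middle, underside.
Things that resemble listed ones, but are neither listed nor needed, are in the scene too. What is shaped like the counter but purple or turquoise is not meant.

How it is judged:
By the outcome, as a careful person would: the job done as asked, in the order asked, and still so for the second after the job is handed in, with the robot touching nothing.
It also fails if it takes over 58 s, if anything falls off the work surface, if the arm or the gripper's body presses on something with over 40 N, if the wrist force passes 120 N, or if a joint passes its speed limit or range.

ROBOT

A 6-joint arm with a two-finger parallel gripper is mounted at the origin on the work surface. World frame = base frame: x ahead of the robot, y to its left, z up, the work surface at z = 0. Lengths are in m, angles in rad, forces in N, time in s.
With the tool pointing down it reaches from about 0.35 to 0.775 m from the base axis. Payload 5.5 kg.
Tool frame: the origin (TCP) lies midway between the tips of the shut fingers; the grasp point (between the pads) lies 19 mm behind it; z points along the fingers, y is the line along which they close (so a half turn about z gives the same grasp; the last joint's range is limited). The gripper opens to 85 mm and grips with 20 to 120 N. Pads are 22 mm wide; open, the fingers measure 114 mm over their backs; the gripper's body (76 mm by 85 mm) begins 54 mm behind the grasp point. The pads swing forward as they close: fully open they stand 13 mm farther back than shut.
Start: joints at [1.135, 0.313, 0.046, 1.304, 0, 1.431], TCP at [0.168, 0.55, 0.231] pointing down, gripper open.
Joint ranges: [-2.76, 2.76], [-0.86, 1.69], [-1.03, 1.26], [-2.2, 2.34], [-1.47, 1.5], [-3.14, 3.14]. Speed limits (rad/s): [2.57, 2.57, 3.14, 3.14, 3.14, 3.14].

INTERFACE

Orientations are given as a unit quaternion [w, x, y, z].
In Python, from workcell import env gives the robot as it stands. The module is installed in compiled form; this text tells all that it offers.
- The arm moves only by the tool servo_tool, never from a script. Its argument "increments" is a list of rows, each an object of numbers: "grip": the closure, from 0 (fully open) to 1 (shut); "x", "y", "z": the shift along the tool's x, y, z in mm; "roll": the turn about the tool's z in degrees. In form: [{"grip": .., "x": .., "y": .., "z": .., "roll": ..}, ...]. A call has 1 to 5 rows; each row shifts and turns the commanded pose from where the row before left it, along the tool's axes as they then stand; what a row does not reach is not made up. A row lasts 1/12 s, in which the tool goes at most 41.7 mm and 7.16 degrees, less where a joint would pass 70% of its speed; a pose out of reach is approached as far as the arm can. A call is refused whole if a number of a shift passes 41.7 or a number of a turn 7.16, either way. A call with a gripper value outside its range is refused whole. The fingers move at their own pace and stop on an object; "grip_force" is the grip in N (left out, the last holds). Time passes only in rows, so rows that do not move let the fingers close. It gives the time, the measured TCP pose, the force, the opening and the grip force at its end, in the units of the state.
- env.get_state(): the state, without advancing time (a new reading comes with each control period).
- env.read_camera(name): name is "scene" or "top"; returns the picture (480x640x3 uint8, red, green, blue); there is no depth.
- env.get_calibration(name): a dict with "vertical_fov" (degrees; the focal length in pixels is half the picture's height over the tangent of half this angle, whatever the lens; pixels are square), "cx", "cy" (the principal point, pixels), "rvec" (rotation vector, rad) and "tvec" (3), from world to camera coordinates, as OpenCV has them. Camera axes: x right, y down, z forward; pixel columns grow to the right and rows downward; lengths in m; the calibration is good to about 2 mm. A picture is of the moment at which its call begins. get_calibration takes no time and is no camera call.
- env.hand_in(): hands the job in; it is judged then, once.
The state is a dict: "clock": time; "joint_pos": joint angles; "qvel": joint speeds; "tau": joint torques, N m; "tcp_pos": TCP position; "orientation": TCP orientation; "wrist_force": force on the tool from outside, world axes, zero at the start; "ft_torque": the same for the moment, N m; "finger_gap": finger opening in m; "grip_force": force on a finger pad.
Only numpy, scipy, OpenCV 4.12 (cv2) and the standard library are available. Lean on these libraries where they do the work, as an engineer would, in place of code of your own. Each camera call takes 0.05 s, during which the arm holds its last target. There are 200 camera calls.

## Working session

There is one attempt and no reset: what is moved stays moved. The work goes in short steps, Python scripts to look and compute and a tool call to move; the robot and the scene stay as the last step left them, time stands still between calls to the robot, and variables do not carry over. Pictures are saved under pics/ and viewed, at most 10 in all, crops included, and the job is handed in when it is done.

Besides the shell and the picture viewer there is one more tool, called after ">>>" in YAML: its name, and indented under it one key for each argument. servo_tool: Moves the arm, as the interface text tells. Its arguments: {"type":"object","properties":{"increments":{"type":"array"},"grip_force":{"type":"number"}},"required":["increments"]}

```bash
mkdir -p pics; cat > h.py <<'E'
import numpy as np,cv2
from workcell import env
def cal(n):
    c=env.get_calibration(n);f=240/np.tan(np.radians(c["vertical_fov"])/2)
    K=np.array([[f,0,c["cx"]],[0,f,c["cy"]],[0,0,1.]]);return K,cv2.Rodrigues(np.array(c["rvec"],float))[0],np.array(c["tvec"],float).ravel(),c
def ray(n,u,v,z):
    K,R,t,_=cal(n);C=-R.T@t;d=R.T@np.linalg.inv(K)@[u,v,1];return C+d*(z-C[2])/d[2]
def proj(n,P):
    K,R,t,_=cal(n);p=(K@(R@np.atleast_2d(P).T+t[:,None])).T;return p[:,:2]/p[:,2:]
def snap(n,f,box=None,s=1):
    im=env.read_camera(n)[:,:,::-1]
    cv2.imwrite(f"pics/{f}_full.png",im)
    if box: im=im[box[1]:box[3],box[0]:box[2]]
    cv2.imwrite(f"pics/{f}.png",cv2.resize(im,None,fx=s,fy=s,interpolation=cv2.INTER_CUBIC))
E
python3 - <<'E'
from h import *
for n in("scene","top"):
    snap(n,n+"0");c=cal(n);print(c[3],-c[1].T@c[2])
print(env.get_state())
E
```

```text
{'vertical_fov': 43.39268823722516, 'cx': 326.8306633155684, 'cy': 243.48371674213578, 'rvec': array([ 2.10268363,  0.67112565, -0.36318399]), 'tvec': array([-0.41385254, -0.07096081,  1.86154822])} [ 1.25805538 -1.0209711   1.00825882]
{'vertical_fov': 54.124210775397174, 'cx': 328.81597686407525, 'cy': 236.63206780014136, 'rvec': array([ 2.1755868 , -2.11718778,  0.17486544]), 'tvec': array([-0.03482866,  0.51533912,  1.26065117])} [ 0.31824468 -0.01057898  1.32462721]
{'clock': 0.1, 'joint_pos': array([ 1.13544194e+00,  3.13946621e-01,  4.50687313e-02,  1.30359807e+00,
       -2.71357915e-05,  1.43119674e+00]), 'qvel': array([0.00018769, 0.00050563, 0.00313873, 0.00023883, 0.00084147,
       0.00227307]), 'tau': array([ 4.46224542e-03, -4.81725633e+01,  2.99243599e+01,  1.27275393e-02,
       -5.23261417e-05,  3.98454347e-06]), 'tcp_pos': array([0.16740855, 0.54960205, 0.23047616]), 'orientation': array([-2.25105223e-04,  1.47338969e-01,  9.89085700e-01, -8.09199556e-04]), 'wrist_force': array([0.28595336, 0.38841686, 0.85365348]), 'ft_torque': array([0.01903574, 0.02162702, 0.05368067]), 'grip_force': 0.0, 'finger_gap': 0.08532829531551522}
```

View pics/scene0.png

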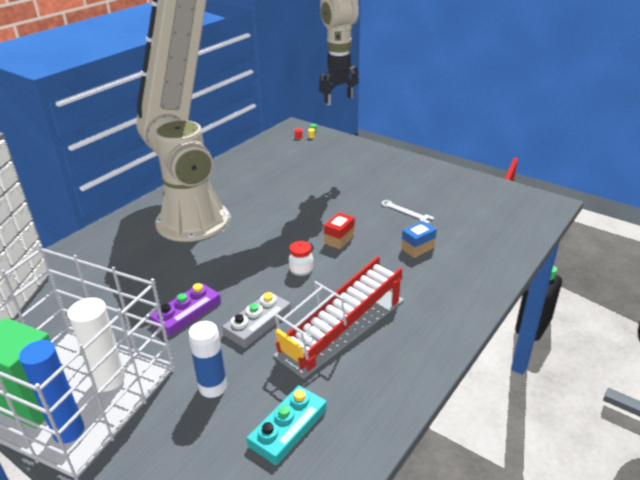

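View pics/top0.png

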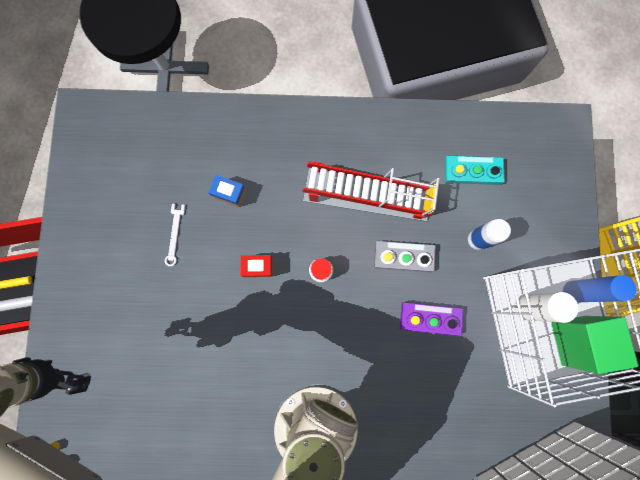

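The overview shows three counter boxes: grey at top (406,256), turquoise (476,170) and purple (433,318). The grey one is the one meant. The red carton is at (256,265), the blue carton at (226,189), and the feeder spans (305–438,165–215) with its stop at the right. I'll confirm in an enlarged crop.

```bash
python3 - <<'E'
import cv2
im=cv2.imread("pics/top0_full.png")
a=im[150:285,200:300];b=im[150:285,296:446]
cv2.imwrite("pics/ca.png",cv2.resize(im[150:290,200:450],None,fx=3.2,fy=3.2,interpolation=cv2.INTER_CUBIC))
E
```

```text
(no output)
```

View pics/ca.png

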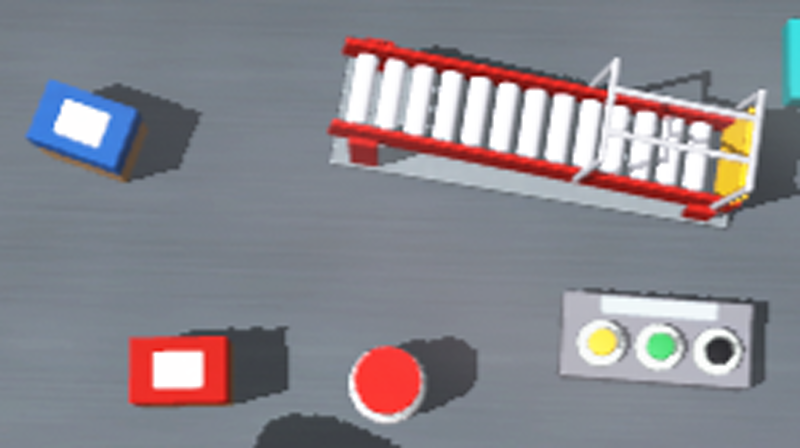

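The crop confirms the grey counter, with yellow at about (601,342), green (660,346) and black (719,351) in crop pixels. The carton labels are at (82,123) for blue and (178,370) for red. Next I'll compute poses and check them with an overlay.

```bash
cat > m.py <<'E'
from h import *
from scipy.optimize import least_squares
im=cv2.imread("pics/top0_full.png").astype(int); 
P=lambda u,v:((u+.5)/3.2-.5+200,(v+.5)/3.2-.5+150)
def Rz(a):return np.array([[np.cos(a),-np.sin(a),0],[np.sin(a),np.cos(a),0],[0,0,1]])
a=np.radians(8);Ry=np.array([[np.cos(a),0,np.sin(a)],[0,1,0],[-np.sin(a),0,np.cos(a)]])
def bed(p,pts):return np.array(pts)/1000@(Rz(p[2])@Ry).T+[p[0],p[1],.066]
def carton(p,z=0):
    c=[[sx*40,sy*27,h] for h in(65,0) for sx,sy in((-1,-1),(1,-1),(1,1),(-1,1))]
    return np.array(c)/1000@Rz(p[2]).T+[p[0],p[1],z]
obs=[((-180,39,12),P(346,38)),((-180,-39,12),P(331,131)),((-158,0,0),P(360,89)),((142,0,0),P(701,153))]
M=[o[0] for o in obs];U=np.array([o[1] for o in obs])
if __name__=="__main__":
    r=least_squares(lambda p:(proj("top",bed(p,M))-U).ravel(),[.55,-.1,-1.6]);print("bed",r.x,r.fun.round(1));B=r.x
    cart={}
    for n,(u,v),q in(("red",P(178,370),None),("blue",P(82,123),None)):
        # whole visible carton silhouette: fit hull
        x0,y0=int(u),int(v);w=im[y0-22:y0+23,x0-26:x0+27]
        b,g,rr=w[...,0],w[...,1],w[...,2]
        m=(rr-b>60) if n=="red" else ((b-rr>60)|(rr-b>40))
        white=(w.min(2)>190);m=(m|white).astype(np.uint8)
        lab,st,ce=cv2.connectedComponentsWithStats(m)[1:];k=lab[22,26];m=(lab==k)
        def f(p,m=m,x0=x0,y0=y0):
            h=cv2.convexHull((proj("top",carton(p))).astype(np.float32))[:,0]
            S=8;c=np.zeros((45*S,53*S),np.uint8);cv2.fillConvexPoly(c,(((h-[x0-26,y0-22])+.5)*S).round().astype(np.int32),1)
            return np.abs(cv2.resize(c.astype(np.float32),(53,45),interpolation=cv2.INTER_AREA)-m).sum()
        from scipy.optimize import minimize
        w0=ray("top",u,v,.065);best=min((minimize(f,[w0[0],w0[1],y],method="Nelder-Mead",options=dict(initial_simplex=np.array([[w0[0],w0[1],y]]*4)+np.diag([.006,.006,.15,0])[:,:3])) for y in np.radians([60,90,110,130])),key=lambda r:r.fun)
        print(n,"label",w0.round(4),"fit",best.x.round(4),best.fun,m.sum());cart[n]=best.x
    for n,c,z in(("yellow",(601,342),.052),("green",(660,346),.052),("black",(719,351),.052)):print(n,ray("top",*P(*c),z).round(4))
    print("load",bed(B,[(-112,0,0)]),"jar",ray("top",*P(387,380),.075))
    np.save("poses.npy",np.array([B,cart["red"],cart["blue"]]))
    v=[]
    for n,box,s in(("top",(200,150,450,290),3.2),("scene",(270,190,450,380),2.2)):
        i=cv2.imread(f"pics/{n}0_full.png")[box[1]:box[3],box[0]:box[2]];i=cv2.resize(i,None,fx=s,fy=s,interpolation=cv2.INTER_CUBIC)
        def L(Q,cl):
            q=((proj(n,Q)-box[:2]+.5)*s).round().astype(int);cv2.polylines(i,[q.reshape(-1,1,2)],True,cl,1)
        for y in(36,-36):L(bed(B,[(-180,y-3,12),(180,y-3,12),(180,y+3,12),(-180,y+3,12)]),(0,255,0))
        L(bed(B,[(-158,-33,0),(-158,33,0)]),(255,0,255));L(bed(B,[(142,-33,0),(142,33,0)]),(255,0,255))
        for k in cart:L(carton(cart[k])[:4],(0,255,0));L(carton(cart[k])[4:],(255,255,0))
        v.append(i)
    w=800;o=np.zeros((600,800,3),np.uint8)
    cv2.imwrite("pics/ovt.png",v[0]);cv2.imwrite("pics/ovs.png",v[1])
E
python3 m.py
```

```text
bed [ 0.64945285 -0.12825907 -1.68763673] [-0.3  0.3  0.  -0.9  0.7  0.8 -0.4 -0.1]
red label [0.4289 0.1746 0.065 ] fit [0.4306 0.1774 1.6027] 18.171875 698
blue label [0.6391 0.2675 0.065 ] fit [0.6414 0.2706 1.2466] 121.1875 662
yellow [ 0.4638 -0.1821  0.052 ]
green [ 0.4618 -0.2324  0.052 ]
black [ 0.4589 -0.2828  0.052 ]
load [[ 0.66238215 -0.01810524  0.08158739]] jar [ 0.42443883 -0.00087494  0.075     ]
```

View pics/ovt.png

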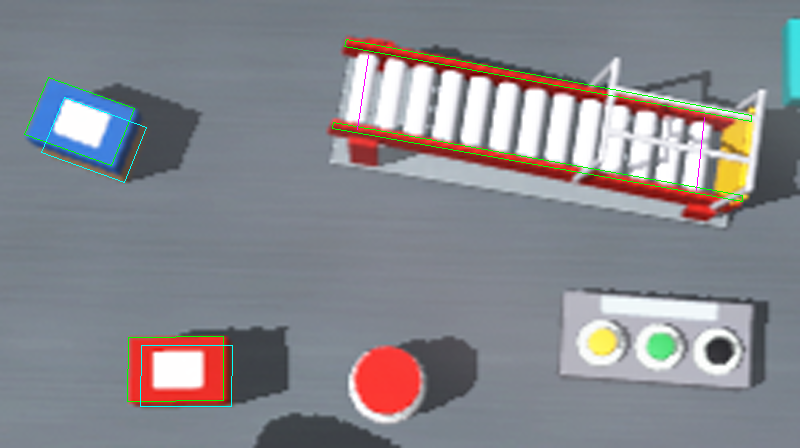

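View pics/ovs.png

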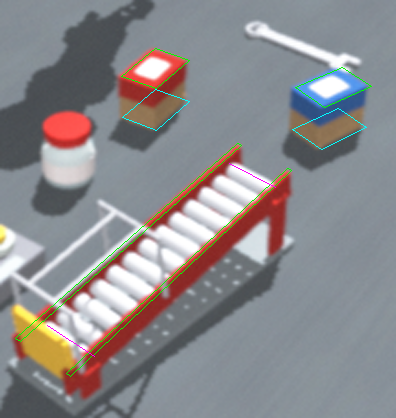

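The overlay agrees well: cartons within about 3 mm in both views. The rail ends look off by about 1°, so I'll fit the rail edges once before moving.

```bash
cat > f.py <<'E'
from m import *
im=im.astype(float);red=im[...,2]-(im[...,0]+im[...,1])/2
up=[];lo=[]
B=np.load("poses.npy")[0]
def cross(u,v0,pol):  # first crossing of red=60 moving down column near v0
    best=None
    for v in np.arange(v0-4,v0+4):
        v=int(v);a,b=red[v,u],red[v+1,u]
        if a<60<=b:
            x=v+(60-a)/(b-a)
            if best is None or abs(x-v0)<abs(best-v0):best=x
    return best
obs=[]
for y in(39,-33):
    for x in np.arange(-165,15,8):
        q=proj("top",bed(B,[(x,y,12)]))[0];u=int(round(q[0]));c=cross(u,q[1]+(u-q[0])*.18,1)
        if c is not None:obs.append((y,u,c))
obs=np.array(obs)
e=proj("top",bed(B,[(-180,0,12)]))
def res(p):
    out=[]
    for y in(39,-33):
        A,C=proj("top",bed(p,[(-180,y,12),(20,y,12)]));o=obs[obs[:,0]==y]
        out+=list(o[:,2]-(A[1]+(o[:,1]-A[0])*(C[1]-A[1])/(C[0]-A[0])))
    q=proj("top",bed(p,[(-158,0,0),(142,0,0)]))
    return np.array(out+list((q[:,0]-[P(360,89)[0],P(701,153)[0]])))
r=least_squares(res,B,loss="soft_l1",f_scale=.5);print(len(obs),r.x,r.fun.round(1))
print("load",bed(r.x,[(-112,0,0),(125,0,0)]),"y heading deg",np.degrees(r.x[2])+90);np.save("bed.npy",r.x)
E
python3 f.py
```

```text
46 [ 0.64894099 -0.12782669 -1.70965854] [-0.1 -1.  -1.3 -1.2  0.2 -0.1  0.1  0.1 -0.1  0.1 -0.2 -0.   0.2 -0.
  0.2 -0.1  0.1  0.1 -0.1  0.  -0.1  0.1 -0.3  0.2  0.3 -0.1  0.2  0.2
 -0.   0.3  0.1  0.2 -0.1  0.2 -0.1 -0.   0.3 -0.1  0.1  0.   0.1 -0.1
 -0.   0.1 -0.2  0.1  0.7 -0.7]
load [[ 0.66429275 -0.01798427  0.08158739]
 [ 0.63180732 -0.25041867  0.04860336]] y heading deg -7.956218799374696
```

```bash
cat > n.py <<'E'
# remaining shift to a world target (mm, deg) in tool axes: n.py x y z heading_of_tool_y
import sys;from h import *
from scipy.spatial.transform import Rotation as Ro
s=env.get_state();w,x,y,z=s["orientation"];R=Ro.from_quat([x,y,z,w]).as_matrix()
h=np.degrees(np.arctan2(R[1,1],R[0,1]));t=list(map(float,sys.argv[1:]))
roll=(h-t[3]+180)%360-180;a=np.radians(t[3])
Rt=np.array([[-np.sin(a),np.cos(a),0],[np.cos(a),np.sin(a),0],[0,0,-1.]])
d=(np.array(t[:3])-s["tcp_pos"])*1000
print("t",round(s["clock"],2),"tcp",s["tcp_pos"].round(4),"h",h.round(2),"roll",roll.round(2),"shift now-axes",(R.T@d).round(1),"after-roll",(Rt@d).round(1),"F",s["wrist_force"].round(1),"gap",s["finger_gap"].round(4),"gf",round(s["grip_force"],1),"j",s["joint_pos"].round(2))
E
```

>>> servo_tool:
  increments:
    - {"grip":0,"x":0,"y":0,"z":0,"roll":7.1}
    - {"grip":0,"x":0,"y":0,"z":0,"roll":7.1}
    - {"grip":0,"x":0,"y":0,"z":0,"roll":7.1}
    - {"grip":0,"x":0,"y":0,"z":0,"roll":7.1}
    - {"grip":0,"x":0,"y":0,"z":0,"roll":7.1}
  grip_force: 30

```text
clock: 0.52
tcp_pos: [0.1675, 0.5497, 0.2307]
orientation: [0.0, 0.445, 0.896, -0.001]
wrist_force: [-0.7, -0.5, -0.0]
finger_gap: 0.0853
grip_force: 0.0
```

>>> servo_tool:
  increments:
    - {"grip":0,"x":0,"y":0,"z":0,"roll":7.1}
    - {"grip":0,"x":0,"y":0,"z":0,"roll":7.1}
    - {"grip":0,"x":0,"y":0,"z":0,"roll":7.1}
    - {"grip":0,"x":0,"y":0,"z":0,"roll":7.1}
    - {"grip":0,"x":0,"y":0,"z":0,"roll":7.1}

```text
clock: 0.93
tcp_pos: [0.1675, 0.5498, 0.2308]
orientation: [0.0, 0.697, 0.718, -0.001]
wrist_force: [-0.1, 0.3, 0.1]
finger_gap: 0.0852
grip_force: 0.0
```

>>> servo_tool:
  increments:
    - {"grip":0,"x":-32,"y":21,"z":0,"roll":0}
    - {"grip":0,"x":-32,"y":21,"z":0,"roll":0}
    - {"grip":0,"x":-32,"y":21,"z":0,"roll":0}
    - {"grip":0,"x":-32,"y":21,"z":0,"roll":0}
    - {"grip":0,"x":-32,"y":21,"z":0,"roll":0}

```text
clock: 1.35
tcp_pos: [0.2786, 0.3923, 0.2309]
orientation: [0.0, 0.694, 0.72, -0.0]
wrist_force: [0.0, 0.5, -0.1]
finger_gap: 0.0857
grip_force: 0.0
```

>>> servo_tool:
  increments:
    - {"grip":0,"x":-32,"y":21,"z":0,"roll":0}
    - {"grip":0,"x":-32,"y":21,"z":0,"roll":0}
    - {"grip":0,"x":-32,"y":21,"z":0,"roll":0}
    - {"grip":0,"x":-32,"y":21,"z":0,"roll":0}
    - {"grip":0,"x":-32,"y":21,"z":0,"roll":0}

```text
clock: 1.77
tcp_pos: [0.3894, 0.236, 0.2311]
orientation: [-0.0, 0.694, 0.72, -0.0]
wrist_force: [0.8, 0.5, -0.3]
finger_gap: 0.0854
grip_force: 0.0
```

>>> servo_tool:
  increments:
    - {"grip":0,"x":-30,"y":20,"z":15,"roll":0}
    - {"grip":0,"x":-30,"y":20,"z":15,"roll":0}
    - {"grip":0,"x":0,"y":0,"z":0,"roll":0}

```text
clock: 2.02
tcp_pos: [0.4331, 0.1745, 0.1985]
orientation: [0.0, 0.697, 0.717, -0.002]
wrist_force: [0.4, -0.7, -0.3]
finger_gap: 0.0854
grip_force: 0.0
```

```bash
python3 n.py .430 .176 .025 1.8
```

```text
Traceback (most recent call last):
  File "n.py", line 9, in <module>
    print("t",round(s["clock"],2),"tcp",s["tcp_pos"].round(4),"h",h.round(2),"roll",roll.round(2),"shift now-axes",(R.T@d).round(1),"after-roll",(Rt@d).round(1),"F",s["wrist_force"].round(1),"gap",s["finger_gap"].round(4),"gf",round(s["grip_force"],1),"j",s["joint_pos"].round(2))
                                                                                                                                                                                                     ^^^^^^^^^^^^^^^^^^^^^
AttributeError: 'float' object has no attribute 'round'
```

>>> servo_tool:
  increments:
    - {"grip":0,"x":1.5,"y":-3,"z":37,"roll":0}
    - {"grip":0,"x":0,"y":0,"z":37,"roll":0}
    - {"grip":0,"x":0,"y":0,"z":37,"roll":0}
    - {"grip":0,"x":0,"y":0,"z":37,"roll":0}
    - {"grip":0,"x":0,"y":0,"z":25,"roll":0}

```text
clock: 2.43
tcp_pos: [0.4258, 0.1802, 0.0252]
orientation: [-0.001, 0.694, 0.72, -0.001]
wrist_force: [0.1, -0.3, -0.1]
finger_gap: 0.0853
grip_force: 0.0
```

>>> servo_tool:
  increments:
    - {"grip":0.5,"x":0,"y":0,"z":0,"roll":0}
    - {"grip":0.7,"x":0,"y":0,"z":0,"roll":0}
    - {"grip":0.7,"x":0,"y":0,"z":0,"roll":0}
    - {"grip":0.7,"x":0,"y":0,"z":0,"roll":0}
    - {"grip":0.7,"x":0,"y":0,"z":0,"roll":0}
  grip_force: 30

```text
clock: 2.85
tcp_pos: [0.4292, 0.181, 0.0298]
orientation: [0.001, 0.694, 0.72, 0.001]
wrist_force: [-0.4, -0.0, -4.5]
finger_gap: 0.0534
grip_force: 32.8
```

```bash
sed -i 's/s\["finger_gap"\].round(4)/round(float(s["finger_gap"]),4)/' n.py; python3 n.py .430 .176 .025 1.8; python3 -c "
from h import *
snap('scene','g1',(250,130,450,280),4)"
```

```text
t 2.85 tcp [0.4292 0.181  0.0298] h 2.06 roll 0.26 shift now-axes [-5.1  0.6  4.8] after-roll [-5.1  0.7  4.8] F [-0.4 -0.  -4.5] gap 0.0534 gf 32.8 j [ 0.23  0.27 -0.55  0.75  0.    1.76]
```

View pics/g1.png

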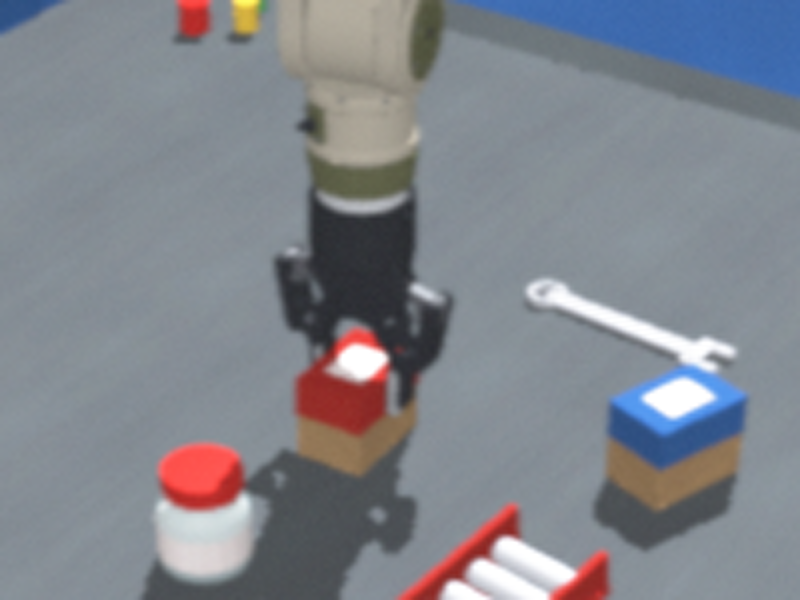

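The red carton is held (gap 53 mm, 33 N), with the fingers centred on its long sides. I'll lift it and carry it over the load spot.

>>> servo_tool:
  increments:
    - {"grip":0.7,"x":0,"y":0,"z":-20,"roll":0}
    - {"grip":0.7,"x":0,"y":0,"z":-35,"roll":0}
    - {"grip":0.7,"x":0,"y":0,"z":-40,"roll":0}
    - {"grip":0.7,"x":0,"y":0,"z":-35,"roll":5}
    - {"grip":0.7,"x":0,"y":0,"z":-20,"roll":5}

```text
clock: 3.32
tcp_pos: [0.4296, 0.1811, 0.1831]
orientation: [0.001, 0.756, 0.655, 0.003]
wrist_force: [1.4, 0.4, -4.3]
finger_gap: 0.0538
grip_force: 34.0
```

>>> servo_tool:
  increments:
    - {"grip":0.7,"x":-10,"y":16,"z":0,"roll":0}
    - {"grip":0.7,"x":-16,"y":26,"z":0,"roll":0}
    - {"grip":0.7,"x":-20,"y":32,"z":0,"roll":0}
    - {"grip":0.7,"x":-20,"y":32,"z":0,"roll":0}
    - {"grip":0.7,"x":-20,"y":32,"z":0,"roll":0}

```text
clock: 3.73
tcp_pos: [0.5538, 0.0754, 0.1792]
orientation: [0.0, 0.754, 0.657, 0.001]
wrist_force: [1.0, 0.3, -3.7]
finger_gap: 0.0538
grip_force: 33.9
```

>>> servo_tool:
  increments:
    - {"grip":0.7,"x":-20,"y":32,"z":0,"roll":0}
    - {"grip":0.7,"x":-20,"y":32,"z":0,"roll":0}
    - {"grip":0.7,"x":-18,"y":30,"z":0,"roll":0}
    - {"grip":0.7,"x":-16,"y":28,"z":0,"roll":0}
    - {"grip":0.7,"x":0,"y":0,"z":0,"roll":0}

```text
clock: 4.15
tcp_pos: [0.6678, -0.0186, 0.1772]
orientation: [0.002, 0.756, 0.655, 0.001]
wrist_force: [1.3, 0.8, -4.1]
finger_gap: 0.0536
grip_force: 34.3
```

>>> servo_tool:
  increments:
    - {"grip":0.7,"x":0,"y":0,"z":0,"roll":0}
    - {"grip":0.7,"x":0,"y":0,"z":0,"roll":0}

```text
clock: 4.32
tcp_pos: [0.6627, -0.0136, 0.178]
orientation: [-0.001, 0.755, 0.656, -0.0]
wrist_force: [-0.4, 0.2, -3.7]
finger_gap: 0.0533
grip_force: 34.3
```

```bash
python3 n.py .6646 -.0135 .125 -7.96
```

```text
t 4.32 tcp [ 0.6627 -0.0136  0.178 ] h -7.97 roll -0.01 shift now-axes [ 0.4  2.  53. ] after-roll [ 0.4  1.9 53. ] F [-0.4  0.2 -3.7] gap 0.0533 gf 34.3 j [-0.14  0.51  0.2   1.27  0.    1.57]
```

>>> servo_tool:
  increments:
    - {"grip":0.7,"x":0,"y":1,"z":15,"roll":0}
    - {"grip":0.7,"x":0,"y":0,"z":15,"roll":0}
    - {"grip":0.7,"x":0,"y":0,"z":10,"roll":0}
    - {"grip":0.7,"x":0,"y":0,"z":0,"roll":0}
    - {"grip":0.7,"x":0,"y":0,"z":0,"roll":0}

```text
clock: 4.73
tcp_pos: [0.6632, -0.013, 0.1382]
orientation: [-0.001, 0.754, 0.657, -0.0]
wrist_force: [0.1, -0.1, -3.0]
finger_gap: 0.0535
grip_force: 34.2
```

```bash
python3 n.py .6646 -.0135 .125 -7.96;python3 n.py .6646 -.0135 .125 -7.96|cut -c1-40; python3 - <<'E'
from h import *
snap('scene','p1')
snap('top','p1t')
a=cv2.imread('pics/p1_full.png')[210:390,270:430];b=cv2.imread('pics/p1t_full.png')[140:240,290:410]
a=cv2.resize(a,(440,495),interpolation=3);b=cv2.resize(b,(360,300),interpolation=3)
o=np.zeros((495,800,3),np.uint8);o[:,:440]=a;o[:300,440:]=b;cv2.imwrite('pics/p1c.png',o)
E
```

```text
t 4.73 tcp [ 0.6632 -0.013   0.1382] h -7.89 roll 0.07 shift now-axes [-0.3  1.4 13.2] after-roll [-0.3  1.4 13.2] F [ 0.1 -0.1 -3. ] gap 0.0535 gf 34.2 j [-0.14  0.52  0.14  1.18  0.    1.57]
t 4.73 tcp [ 0.6632 -0.013   0.1382] h -
```

View pics/p1c.png

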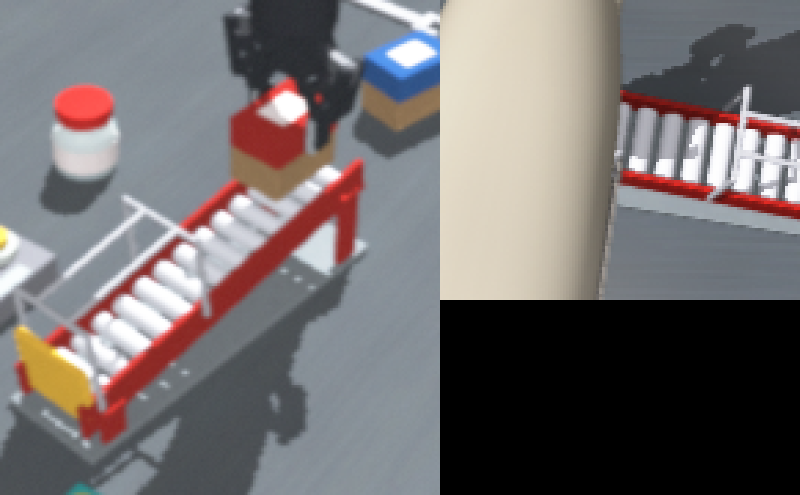

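The red carton hangs just above the raised end, with its near bottom corner at scene (372.5,282.7) and its left bottom corner at (354.4,272.5). The arm hides it from the top camera. I'll compare these corners with the prediction.

```bash
python3 - <<'E'
from m import *
B=np.load("bed.npy");yaw=B[2]
c=np.array([.6632,-.013])-.0045*np.array([.139,.99])
Q=carton([c[0],c[1],yaw],.1382-.0298);print(c,proj("scene",Q[4:]).round(1),proj("scene",Q[:4]).round(1))
res=lambda p:(proj("scene",carton([p[0],p[1],yaw],.1084)[[6,5]])-[[372.5,282.7],[354.4,272.5]]).ravel()
r=least_squares(res,c);print(r.x,r.fun,"bed y offset mm",((r.x-bed(B,[(-112,0,0)])[0,:2])@[np.cos(yaw),np.sin(yaw)]*1000,(r.x-bed(B,[(-112,0,0)])[0,:2])@[-np.sin(yaw),np.cos(yaw)]*1000))
E
```

```text
[ 0.6625745 -0.017455 ] [[375.1 259.1]
 [353.9 273.5]
 [370.9 283.1]
 [392.1 268. ]] [[376.1 237.6]
 [354.3 251.8]
 [371.8 261.1]
 [393.5 246.4]]
[ 0.66319556 -0.0137723 ] [-0.5131471  -0.31945198  0.52453416  0.35286574] bed y offset mm (np.float64(-4.019557092591426), np.float64(-1.6696300950366463))
```

Lateral offset is about 2 mm, well inside the 6 mm clearance. Lowering to near contact.

>>> servo_tool:
  increments:
    - {"grip":0.7,"x":0,"y":1.5,"z":6,"roll":0}
    - {"grip":0.7,"x":0,"y":0,"z":6,"roll":0}
    - {"grip":0.7,"x":0,"y":0,"z":4,"roll":0}
    - {"grip":0.7,"x":0,"y":0,"z":0,"roll":0}
    - {"grip":0.7,"x":0,"y":0,"z":0,"roll":0}
  grip_force: 20

```text
clock: 5.25
tcp_pos: [0.6654, -0.0141, 0.1216]
orientation: [-0.001, 0.754, 0.656, -0.0]
wrist_force: [-0.3, 0.1, -2.9]
finger_gap: 0.0533
grip_force: 34.3
```

>>> servo_tool:
  increments:
    - {"grip":0.7,"x":0,"y":0,"z":1,"roll":0}
    - {"grip":0.7,"x":0,"y":0,"z":1,"roll":0}
    - {"grip":0.7,"x":0,"y":0,"z":1,"roll":0}
    - {"grip":0.7,"x":0,"y":0,"z":1,"roll":0}
    - {"grip":0.7,"x":0,"y":0,"z":0,"roll":0}

```text
clock: 5.67
tcp_pos: [0.6658, -0.0141, 0.1181]
orientation: [-0.0, 0.754, 0.656, -0.0]
wrist_force: [0.1, 0.3, -3.8]
finger_gap: 0.0538
grip_force: 34.3
```

```bash
python3 n.py .6646 -.0135 .106 -7.96
```

```text
t 5.67 tcp [ 0.6658 -0.0141  0.1181] h -7.95 roll 0.01 shift now-axes [ 0.4 -1.2 12.1] after-roll [ 0.4 -1.2 12.1] F [ 0.1  0.3 -3.8] gap 0.0538 gf 34.3 j [-0.14  0.54  0.11  1.14  0.    1.57]
```

>>> servo_tool:
  increments:
    - {"grip":0.7,"x":0,"y":0,"z":1,"roll":0}
    - {"grip":0.7,"x":0,"y":0,"z":1,"roll":0}
    - {"grip":0.7,"x":0,"y":0,"z":0,"roll":0}

```text
clock: 5.92
tcp_pos: [0.6658, -0.0141, 0.1161]
orientation: [-0.0, 0.754, 0.656, -0.0]
wrist_force: [0.0, -0.4, -2.9]
finger_gap: 0.0536
grip_force: 34.3
```

>>> servo_tool:
  increments:
    - {"grip":0.7,"x":0,"y":0,"z":1,"roll":0}
    - {"grip":0.7,"x":0,"y":0,"z":1,"roll":0}
    - {"grip":0.7,"x":0,"y":0,"z":0,"roll":0}

```text
clock: 6.17
tcp_pos: [0.6659, -0.0141, 0.1141]
orientation: [-0.0, 0.754, 0.656, 0.0]
wrist_force: [0.4, 0.1, -4.0]
finger_gap: 0.0534
grip_force: 34.4
```

>>> servo_tool:
  increments:
    - {"grip":0.7,"x":0,"y":0,"z":1,"roll":0}
    - {"grip":0.7,"x":0,"y":0,"z":1,"roll":0}
    - {"grip":0.7,"x":0,"y":0,"z":0,"roll":0}

```text
clock: 6.42
tcp_pos: [0.666, -0.0141, 0.1139]
orientation: [0.0, 0.754, 0.656, 0.0]
wrist_force: [-3.2, 0.6, 4.4]
finger_gap: 0.0537
grip_force: 35.4
```

>>> servo_tool:
  increments:
    - {"grip":0.7,"x":0,"y":0,"z":1,"roll":0}
    - {"grip":0.7,"x":0,"y":0,"z":1,"roll":0}
    - {"grip":0.7,"x":0,"y":0,"z":0,"roll":0}
  grip_force: 20

```text
clock: 6.67
tcp_pos: [0.666, -0.014, 0.1138]
orientation: [0.001, 0.754, 0.656, 0.001]
wrist_force: [-7.1, 0.4, 13.3]
finger_gap: 0.0532
grip_force: 36.4
```

```bash
python3 n.py .6646 -.0135 .106 -7.96; python3 -c "
from h import *
print(env.get_state()['ft_torque'])"
```

```text
t 6.67 tcp [ 0.666  -0.014   0.1138] h -7.94 roll 0.02 shift now-axes [ 0.3 -1.5  7.8] after-roll [ 0.3 -1.5  7.8] F [-7.1  0.4 13.3] gap 0.0532 gf 36.4 j [-0.14  0.54  0.1   1.13  0.    1.57]
[0.40738459 1.58220987 0.1034634 ]
```

>>> servo_tool:
  increments:
    - {"grip":0.5,"x":0,"y":0,"z":-1,"roll":0}
    - {"grip":0.45,"x":0,"y":0,"z":0,"roll":0}
    - {"grip":0.42,"x":0,"y":0,"z":0,"roll":0}
  grip_force: 20

```text
clock: 6.92
tcp_pos: [0.666, -0.014, 0.1139]
orientation: [0.001, 0.754, 0.656, 0.001]
wrist_force: [-4.9, -0.6, 8.4]
finger_gap: 0.0536
grip_force: 35.8
```

>>> servo_tool:
  increments:
    - {"grip":0.41,"x":0,"y":0,"z":0,"roll":0}
    - {"grip":0.4,"x":0,"y":0,"z":0,"roll":0}

```text
clock: 7.08
tcp_pos: [0.666, -0.014, 0.1139]
orientation: [0.001, 0.754, 0.656, 0.001]
wrist_force: [-5.0, 0.0, 9.1]
finger_gap: 0.0536
grip_force: 35.8
```

>>> servo_tool:
  increments:
    - {"grip":0.39,"x":0,"y":0,"z":0,"roll":0}
    - {"grip":0.38,"x":0,"y":0,"z":0,"roll":0}

```text
clock: 7.25
tcp_pos: [0.666, -0.014, 0.1139]
orientation: [0.001, 0.754, 0.656, 0.001]
wrist_force: [-4.1, 1.0, 8.8]
finger_gap: 0.0534
grip_force: 35.8
```

>>> servo_tool:
  increments:
    - {"grip":0.37,"x":0,"y":0,"z":0,"roll":0}
    - {"grip":0.365,"x":0,"y":0,"z":0,"roll":0}

```text
clock: 7.42
tcp_pos: [0.6663, -0.0142, 0.113]
orientation: [0.001, 0.754, 0.656, 0.001]
wrist_force: [1.2, -0.5, -0.9]
finger_gap: 0.0543
grip_force: 1.3
```

>>> servo_tool:
  increments:
    - {"grip":0.355,"x":0,"y":0,"z":0,"roll":0}
    - {"grip":0.34,"x":0,"y":0,"z":0,"roll":0}
    - {"grip":0.2,"x":0,"y":0,"z":0,"roll":0}
    - {"grip":0,"x":0,"y":0,"z":0,"roll":0}
    - {"grip":0,"x":0,"y":0,"z":0,"roll":0}

```text
clock: 7.83
tcp_pos: [0.666, -0.0141, 0.1111]
orientation: [-0.0, 0.754, 0.656, 0.0]
wrist_force: [0.2, -0.7, 0.6]
finger_gap: 0.0856
grip_force: 0.0
```

>>> servo_tool:
  increments:
    - {"grip":0,"x":0,"y":0,"z":-30,"roll":0}
    - {"grip":0,"x":0,"y":0,"z":-40,"roll":0}
    - {"grip":0,"x":0,"y":0,"z":-30,"roll":0}

```text
clock: 8.08
tcp_pos: [0.6657, -0.0141, 0.213]
orientation: [-0.0, 0.754, 0.656, -0.0]
wrist_force: [0.9, -0.5, 0.5]
finger_gap: 0.0853
grip_force: 0.0
```

```bash
python3 n.py .640 .269 .23 -18.6; python3 -c "
from h import *
snap('scene','r1',(270,190,450,380),3)"
```

```text
t 8.08 tcp [ 0.6657 -0.0141  0.213 ] h -7.95 roll 10.65 shift now-axes [276.8 -64.6 -17. ] after-roll [ 260.1 -114.7  -17. ] F [ 0.9 -0.5  0.5] gap 0.0853 gf 0.0 j [-0.14  0.5   0.28  1.35  0.    1.57]
```

View pics/r1.png

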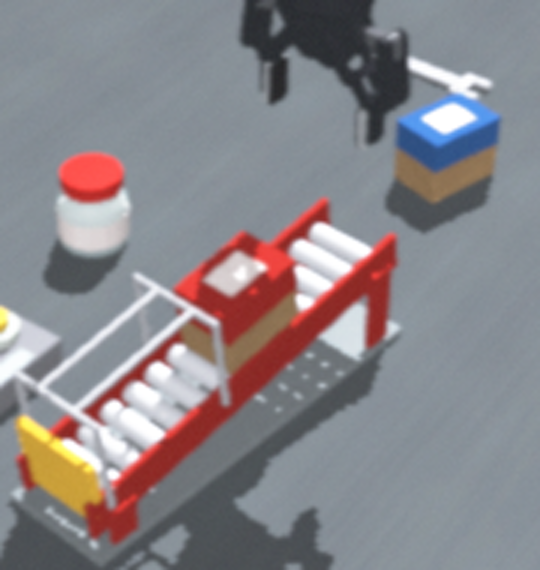

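The red carton is running down the lane (crop 235,300) between the rails and about to pass under the guard. Going to the blue carton.

>>> servo_tool:
  increments:
    - {"grip":0,"x":0,"y":0,"z":0,"roll":5.3}
    - {"grip":0,"x":0,"y":0,"z":0,"roll":5.3}
    - {"grip":0,"x":32.5,"y":-14.3,"z":0,"roll":0}
    - {"grip":0,"x":32.5,"y":-14.3,"z":0,"roll":0}
    - {"grip":0,"x":32.5,"y":-14.3,"z":0,"roll":0}
  grip_force: 20

```text
clock: 8.55
tcp_pos: [0.6562, 0.0923, 0.2109]
orientation: [-0.0, 0.812, 0.583, 0.0]
wrist_force: [0.5, 0.1, -0.2]
finger_gap: 0.0854
grip_force: 0.0
```

>>> servo_tool:
  increments:
    - {"grip":0,"x":32.5,"y":-14.3,"z":0,"roll":0}
    - {"grip":0,"x":32.5,"y":-14.3,"z":0,"roll":0}
    - {"grip":0,"x":32.5,"y":-14.3,"z":0,"roll":0}
    - {"grip":0,"x":32.5,"y":-14.3,"z":0,"roll":0}
    - {"grip":0,"x":32.5,"y":-14.3,"z":0,"roll":0}

```text
clock: 8.97
tcp_pos: [0.6398, 0.2705, 0.211]
orientation: [-0.0, 0.812, 0.584, 0.0]
wrist_force: [0.9, -0.5, 0.1]
finger_gap: 0.0851
grip_force: 0.0
```

>>> servo_tool:
  increments:
    - {"grip":0,"x":0,"y":0,"z":30,"roll":0}
    - {"grip":0,"x":0,"y":0,"z":30,"roll":0}
    - {"grip":0,"x":0,"y":0,"z":30,"roll":0}
    - {"grip":0,"x":0,"y":0,"z":0,"roll":0}
    - {"grip":0,"x":0,"y":0,"z":0,"roll":0}

```text
clock: 9.38
tcp_pos: [0.6384, 0.2684, 0.1193]
orientation: [-0.001, 0.812, 0.584, -0.002]
wrist_force: [-0.4, -1.2, 0.2]
finger_gap: 0.0855
grip_force: 0.0
```

```bash
python3 n.py .640 .269 .028 -18.6
```

```text
t 9.38 tcp [0.6384 0.2684 0.1193] h -18.54 roll 0.06 shift now-axes [ 1.3  1.7 91.2] after-roll [ 1.1  1.3 91.3] F [-0.4 -1.2  0.2] gap 0.0855 gf 0.0 j [0.28 0.59 0.21 1.19 0.   2.18]
```

>>> servo_tool:
  increments:
    - {"grip":0,"x":1,"y":1,"z":30,"roll":0}
    - {"grip":0,"x":0,"y":0,"z":30,"roll":0}
    - {"grip":0,"x":0,"y":0,"z":21,"roll":0}
    - {"grip":0,"x":0,"y":0,"z":10,"roll":0}
    - {"grip":0,"x":0,"y":0,"z":0,"roll":0}

```text
clock: 9.8
tcp_pos: [0.6411, 0.269, 0.0296]
orientation: [-0.0, 0.812, 0.584, -0.001]
wrist_force: [-0.3, -0.2, 0.2]
finger_gap: 0.0856
grip_force: 0.0
```

>>> servo_tool:
  increments:
    - {"grip":0.25,"x":0,"y":0,"z":0,"roll":0}
    - {"grip":0.5,"x":0,"y":0,"z":0,"roll":0}
    - {"grip":0.5,"x":0,"y":0,"z":0,"roll":0}
    - {"grip":0.5,"x":0,"y":0,"z":0,"roll":0}
    - {"grip":0.5,"x":0,"y":0,"z":0,"roll":0}
  grip_force: 20

```text
clock: 10.22
tcp_pos: [0.6428, 0.2701, 0.0332]
orientation: [0.0, 0.812, 0.584, 0.002]
wrist_force: [-1.4, 0.7, 6.1]
finger_gap: 0.0539
grip_force: 23.5
```

>>> servo_tool:
  increments:
    - {"grip":0.5,"x":0,"y":0,"z":0,"roll":0}
    - {"grip":0.5,"x":0,"y":0,"z":0,"roll":0}

```text
clock: 10.38
tcp_pos: [0.6428, 0.2701, 0.0332]
orientation: [0.0, 0.812, 0.584, 0.002]
wrist_force: [-1.2, 0.2, 6.5]
finger_gap: 0.0537
grip_force: 23.5
```

```bash
python3 n.py .640 .269 .028 -18.6; python3 - <<'E'
from h import *
snap('scene','b1')
snap('top','b1t')
a=cv2.imread('pics/b1_full.png')[190:380,270:450];b=cv2.imread('pics/b1t_full.png')[150:230,295:445]
a=cv2.resize(a,(450,475),interpolation=3);b=cv2.resize(b,(345,184),interpolation=3)
o=np.zeros((475,800,3),np.uint8);o[:,:450]=a;o[:184,455:]=b;cv2.imwrite('pics/b1c.png',o)
E
```

```text
t 10.38 tcp [0.6428 0.2701 0.0332] h -18.54 roll 0.06 shift now-axes [-2.  -2.3  5.2] after-roll [-2.  -2.3  5.2] F [-1.2  0.2  6.5] gap 0.0537 gf 23.5 j [0.28 0.65 0.09 1.   0.   2.18]
```

View pics/b1c.png

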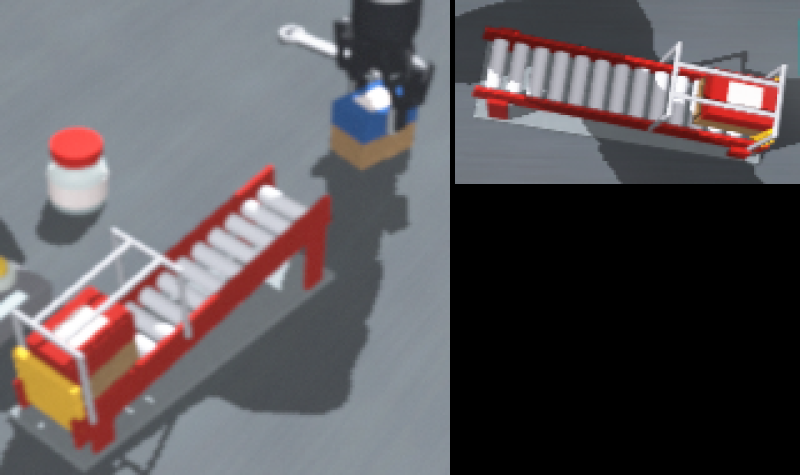

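The red carton is home against the yellow stop, and the blue carton is gripped. Lifting and carrying it.

>>> servo_tool:
  increments:
    - {"grip":0.5,"x":0,"y":0,"z":-15,"roll":0}
    - {"grip":0.5,"x":0,"y":0,"z":-35,"roll":0}
    - {"grip":0.5,"x":0,"y":0,"z":-40,"roll":0}
    - {"grip":0.5,"x":0,"y":0,"z":-35,"roll":-5.3}
    - {"grip":0.5,"x":0,"y":0,"z":-20,"roll":-5.3}

```text
clock: 10.9
tcp_pos: [0.643, 0.2698, 0.1809]
orientation: [0.001, 0.753, 0.658, 0.003]
wrist_force: [1.1, 0.5, -3.1]
finger_gap: 0.0539
grip_force: 23.0
```

>>> servo_tool:
  increments:
    - {"grip":0.5,"x":-15,"y":3.4,"z":0,"roll":0}
    - {"grip":0.5,"x":-25,"y":5.6,"z":0,"roll":0}
    - {"grip":0.5,"x":-35,"y":7.8,"z":0,"roll":0}
    - {"grip":0.5,"x":-35,"y":7.8,"z":0,"roll":0}
    - {"grip":0.5,"x":-35,"y":7.8,"z":0,"roll":0}

```text
clock: 11.32
tcp_pos: [0.6526, 0.1195, 0.1742]
orientation: [-0.0, 0.755, 0.656, -0.001]
wrist_force: [0.6, -0.6, -3.6]
finger_gap: 0.0537
grip_force: 22.9
```

>>> servo_tool:
  increments:
    - {"grip":0.5,"x":-35,"y":7.8,"z":0,"roll":0}
    - {"grip":0.5,"x":-35,"y":7.8,"z":0,"roll":0}
    - {"grip":0.5,"x":-35,"y":7.8,"z":0,"roll":0}
    - {"grip":0.5,"x":-20,"y":4.5,"z":0,"roll":0}
    - {"grip":0.5,"x":-10,"y":2.3,"z":0,"roll":0}

```text
clock: 11.73
tcp_pos: [0.664, -0.0208, 0.1741]
orientation: [-0.0, 0.756, 0.654, -0.001]
wrist_force: [0.6, 0.2, -4.0]
finger_gap: 0.0537
grip_force: 22.9
```

>>> servo_tool:
  increments:
    - {"grip":0.5,"x":0,"y":0,"z":0,"roll":0}
    - {"grip":0.5,"x":0,"y":0,"z":15,"roll":0}
    - {"grip":0.5,"x":0,"y":0,"z":15,"roll":0}
    - {"grip":0.5,"x":0,"y":0,"z":0,"roll":0}
    - {"grip":0.5,"x":0,"y":0,"z":0,"roll":0}

```text
clock: 12.15
tcp_pos: [0.6633, -0.015, 0.144]
orientation: [-0.001, 0.754, 0.657, -0.001]
wrist_force: [-0.1, -0.2, -3.0]
finger_gap: 0.0539
grip_force: 22.8
```

```bash
python3 n.py .666 -.016 .117 -7.96
```

```text
t 12.15 tcp [ 0.6633 -0.015   0.144 ] h -7.88 roll 0.08 shift now-axes [-0.6  2.9 27. ] after-roll [-0.6  2.8 27. ] F [-0.1 -0.2 -3. ] gap 0.0539 gf 22.8 j [-0.14  0.52  0.15  1.2   0.    1.56]
```

>>> servo_tool:
  increments:
    - {"grip":0.5,"x":0,"y":2.5,"z":0,"roll":0}
    - {"grip":0.5,"x":0,"y":0,"z":8,"roll":0}
    - {"grip":0.5,"x":0,"y":0,"z":8,"roll":0}
    - {"grip":0.5,"x":0,"y":0,"z":4,"roll":0}
    - {"grip":0.5,"x":0,"y":0,"z":0,"roll":0}

```text
clock: 12.57
tcp_pos: [0.6661, -0.0166, 0.1236]
orientation: [-0.001, 0.754, 0.656, -0.001]
wrist_force: [-0.5, -0.8, -3.5]
finger_gap: 0.0538
grip_force: 22.9
```

>>> servo_tool:
  increments:
    - {"grip":0.5,"x":0,"y":0,"z":1,"roll":0}
    - {"grip":0.5,"x":0,"y":0,"z":1,"roll":0}
    - {"grip":0.5,"x":0,"y":0,"z":1,"roll":0}
    - {"grip":0.5,"x":0,"y":0,"z":0,"roll":0}
    - {"grip":0.5,"x":0,"y":0,"z":0,"roll":0}

```text
clock: 12.98
tcp_pos: [0.6672, -0.017, 0.1224]
orientation: [0.0, 0.754, 0.656, 0.0]
wrist_force: [0.0, 1.2, -3.3]
finger_gap: 0.0542
grip_force: 22.9
```

>>> servo_tool:
  increments:
    - {"grip":0.5,"x":0,"y":0,"z":1,"roll":0}
    - {"grip":0.5,"x":0,"y":0,"z":1,"roll":0}
    - {"grip":0.5,"x":0,"y":0,"z":0,"roll":0}

```text
clock: 13.23
tcp_pos: [0.6671, -0.0169, 0.1201]
orientation: [-0.0, 0.754, 0.656, -0.0]
wrist_force: [-0.0, 0.7, -3.8]
finger_gap: 0.0539
grip_force: 22.9
```

>>> servo_tool:
  increments:
    - {"grip":0.5,"x":0,"y":-0.5,"z":1,"roll":0}
    - {"grip":0.5,"x":0,"y":0,"z":1,"roll":0}
    - {"grip":0.5,"x":0,"y":0,"z":0,"roll":0}

```text
clock: 13.48
tcp_pos: [0.6665, -0.0168, 0.118]
orientation: [-0.0, 0.754, 0.656, -0.0]
wrist_force: [0.2, -0.6, -3.9]
finger_gap: 0.0536
grip_force: 22.9
```

>>> servo_tool:
  increments:
    - {"grip":0.5,"x":0,"y":0,"z":1,"roll":0}
    - {"grip":0.5,"x":0,"y":0,"z":1,"roll":0}
    - {"grip":0.5,"x":0,"y":0,"z":0,"roll":0}

```text
clock: 13.73
tcp_pos: [0.6667, -0.0167, 0.1177]
orientation: [0.0, 0.754, 0.656, 0.0]
wrist_force: [-4.2, 0.0, 4.3]
finger_gap: 0.0536
grip_force: 23.8
```

>>> servo_tool:
  increments:
    - {"grip":0.45,"x":0,"y":0,"z":1,"roll":0}
    - {"grip":0.42,"x":0,"y":0,"z":0,"roll":0}
    - {"grip":0.38,"x":0,"y":0,"z":0,"roll":0}
    - {"grip":0.37,"x":0,"y":0,"z":0,"roll":0}
    - {"grip":0.365,"x":0,"y":0,"z":0,"roll":0}

```text
clock: 14.15
tcp_pos: [0.6671, -0.0171, 0.1165]
orientation: [0.001, 0.754, 0.656, 0.0]
wrist_force: [1.1, -1.4, -0.9]
finger_gap: 0.054
grip_force: 0.5
```

>>> servo_tool:
  increments:
    - {"grip":0.36,"x":0,"y":0,"z":0,"roll":0}
    - {"grip":0.35,"x":0,"y":0,"z":0,"roll":0}
    - {"grip":0.2,"x":0,"y":0,"z":0,"roll":0}
    - {"grip":0,"x":0,"y":0,"z":0,"roll":0}
    - {"grip":0,"x":0,"y":0,"z":0,"roll":0}

```text
clock: 14.57
tcp_pos: [0.6667, -0.0168, 0.1151]
orientation: [-0.0, 0.754, 0.656, 0.0]
wrist_force: [0.7, -0.4, -0.2]
finger_gap: 0.0854
grip_force: 0.0
```

>>> servo_tool:
  increments:
    - {"grip":0,"x":0,"y":0,"z":-35,"roll":0}
    - {"grip":0,"x":0,"y":0,"z":-40,"roll":0}
    - {"grip":0.3,"x":0,"y":0,"z":-30,"roll":0}
    - {"grip":0.6,"x":0,"y":0,"z":0,"roll":0}
    - {"grip":1,"x":0,"y":0,"z":0,"roll":0}

```text
clock: 14.98
tcp_pos: [0.6683, -0.017, 0.2231]
orientation: [0.002, 0.754, 0.656, 0.002]
wrist_force: [-0.7, 0.5, -0.2]
finger_gap: 0.0515
grip_force: 0.0
```

```bash
python3 n.py .464 -.182 .12 -7.96; python3 - <<'E'
from h import *
for n,b,z,p in(("yellow",None,0,0),):pass
im=cv2.imread("pics/top0_full.png").astype(int)
for n,c in(("yellow",(388,257)),("green",(406,258)),("black",(424,259))):
    w=im[c[1]-9:c[1]+10,c[0]-9:c[0]+10];B,G,R=[w[...,i] for i in range(3)]
    m={"yellow":(R-B>80),"green":(G-R>60),"black":(w.max(2)<70)}[n]
    ys,xs=np.nonzero(m);print(n,m.sum(),ray("top",xs.mean()+c[0]-9,ys.mean()+c[1]-9,.050).round(4))
s=cv2.imread("pics/scene0_full.png").astype(int)[285:330,225:285]
B,G,R=[s[...,i] for i in range(3)]
for n,m in(("yellow",R-B>80),("green",G-R>60)):
    ys,xs=np.nonzero(m);print(n,m.sum(),ray("scene",xs.mean()+225,ys.mean()+285,.050).round(4))
E
```

```text
t 14.98 tcp [ 0.6683 -0.017   0.2231] h -7.94 roll 0.02 shift now-axes [-191.6 -180.1  102.1] after-roll [-191.7 -179.5  103.1] F [-0.7  0.5 -0.2] gap 0.0515 gf 0.0 j [-0.15  0.5   0.31  1.37  0.    1.56]
yellow 58 [ 0.4641 -0.1834  0.05  ]
green 57 [ 0.4624 -0.2329  0.05  ]
black 43 [ 0.4598 -0.2831  0.05  ]
yellow 66 [ 0.4716 -0.1923  0.05  ]
green 64 [ 0.4628 -0.2368  0.05  ]
```

>>> servo_tool:
  increments:
    - {"grip":1,"x":-24,"y":-22.5,"z":0,"roll":0}
    - {"grip":1,"x":-24,"y":-22.5,"z":0,"roll":0}
    - {"grip":1,"x":-24,"y":-22.5,"z":0,"roll":0}
    - {"grip":1,"x":-24,"y":-22.5,"z":0,"roll":0}
    - {"grip":1,"x":-24,"y":-22.5,"z":0,"roll":0}

```text
clock: 15.4
tcp_pos: [0.5365, -0.1204, 0.2183]
orientation: [-0.001, 0.754, 0.657, -0.001]
wrist_force: [0.5, -1.0, -0.1]
finger_gap: -0.0001
grip_force: 0.0
```

>>> servo_tool:
  increments:
    - {"grip":1,"x":-24,"y":-22.5,"z":0,"roll":0}
    - {"grip":1,"x":-24,"y":-22.5,"z":0,"roll":0}
    - {"grip":1,"x":-24,"y":-22.5,"z":0,"roll":0}
    - {"grip":1,"x":0,"y":0,"z":40,"roll":0}
    - {"grip":1,"x":0,"y":0,"z":40,"roll":0}

```text
clock: 15.82
tcp_pos: [0.4617, -0.1841, 0.1405]
orientation: [0.002, 0.756, 0.655, 0.001]
wrist_force: [1.0, -0.7, -0.4]
finger_gap: 0.0001
grip_force: 0.0
```

>>> servo_tool:
  increments:
    - {"grip":1,"x":0,"y":0,"z":40,"roll":0}
    - {"grip":1,"x":0,"y":0,"z":0,"roll":0}
    - {"grip":1,"x":0,"y":0,"z":0,"roll":0}
    - {"grip":1,"x":0,"y":0,"z":0,"roll":0}
    - {"grip":1,"x":0,"y":0,"z":0,"roll":0}

```text
clock: 16.23
tcp_pos: [0.4636, -0.1829, 0.1025]
orientation: [0.002, 0.754, 0.657, 0.001]
wrist_force: [-0.4, 0.2, 0.6]
finger_gap: 0.0
grip_force: 0.0
```

>>> servo_tool:
  increments:
    - {"grip":1,"x":0,"y":0,"z":0,"roll":0}
    - {"grip":1,"x":0,"y":0,"z":0,"roll":0}
    - {"grip":1,"x":0,"y":0,"z":0,"roll":0}
    - {"grip":1,"x":0,"y":0,"z":0,"roll":0}
    - {"grip":1,"x":0,"y":0,"z":0,"roll":0}

```text
clock: 16.65
tcp_pos: [0.4621, -0.1821, 0.1007]
orientation: [0.0, 0.754, 0.656, 0.0]
wrist_force: [0.3, 0.1, 0.5]
finger_gap: -0.0001
grip_force: 0.0
```

>>> servo_tool:
  increments:
    - {"grip":1,"x":0,"y":0,"z":0,"roll":0}
    - {"grip":1,"x":0,"y":0,"z":0,"roll":0}
    - {"grip":1,"x":0,"y":0,"z":0,"roll":0}
    - {"grip":1,"x":0,"y":0,"z":0,"roll":0}
    - {"grip":1,"x":0,"y":0,"z":0,"roll":0}

```text
clock: 17.07
tcp_pos: [0.4618, -0.1821, 0.1002]
orientation: [-0.0, 0.754, 0.656, 0.0]
wrist_force: [0.6, -0.1, -0.3]
finger_gap: 0.0
grip_force: 0.0
```

```bash
python3 n.py .464 -.183 .06 -7.96; python3 - <<'E'
from h import *
snap('scene','k1');snap('top','k1t')
x=cv2.imread('pics/k1_full.png');snap('scene','k2')
print("moved px",(np.abs(x[250:380,270:400].astype(int)-cv2.imread('pics/k2_full.png')[250:380,270:400]).max(2)>60).sum())
a=x[210:380,220:420];b=cv2.imread('pics/k1t_full.png')[150:280,295:455]
a=cv2.resize(a,(480,408),interpolation=3);b=cv2.resize(b,(320,260),interpolation=3)
o=np.zeros((408,800,3),np.uint8);o[:,:480]=a;o[:260,480:]=b;cv2.imwrite('pics/k1c.png',o)
E
```

```text
t 17.07 tcp [ 0.4618 -0.1821  0.1002] h -7.95 roll 0.01 shift now-axes [-0.6  2.3 40.2] after-roll [-0.6  2.3 40.2] F [ 0.6 -0.1 -0.3] gap 0.0 gf 0.0 j [-0.54  0.25 -0.38  0.94  0.    1.17]
moved px 0
```

View pics/k1c.png

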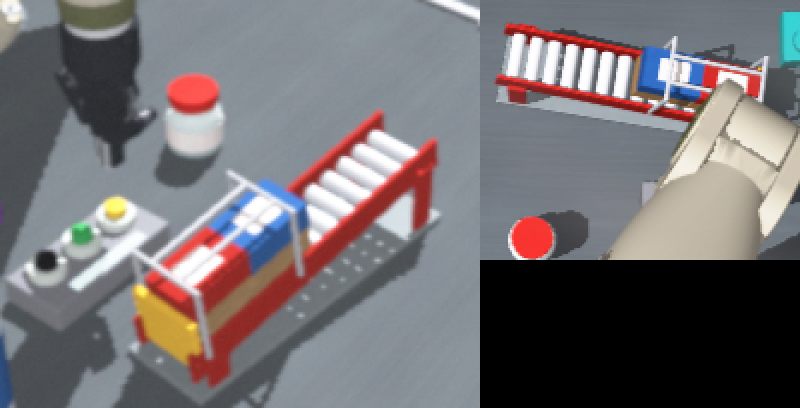

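Both cartons stand still: red at the stop, blue right behind it. The gripper is shut above the yellow key, so I'll press that now.

>>> servo_tool:
  increments:
    - {"grip":1,"x":-0.5,"y":2.3,"z":10,"roll":0}
    - {"grip":1,"x":0,"y":0,"z":15,"roll":0}
    - {"grip":1,"x":0,"y":0,"z":15,"roll":0}
    - {"grip":1,"x":0,"y":0,"z":3,"roll":0}
    - {"grip":1,"x":0,"y":0,"z":0,"roll":0}

```text
clock: 17.63
tcp_pos: [0.463, -0.1822, 0.0557]
orientation: [-0.002, 0.754, 0.656, -0.0]
wrist_force: [-1.3, 0.6, 0.1]
finger_gap: -0.0002
grip_force: 0.0
```

>>> servo_tool:
  increments:
    - {"grip":1,"x":0,"y":0,"z":2,"roll":0}
    - {"grip":1,"x":0,"y":0,"z":2,"roll":0}
    - {"grip":1,"x":0,"y":0,"z":2,"roll":0}
    - {"grip":1,"x":0,"y":0,"z":0,"roll":0}
    - {"grip":1,"x":0,"y":0,"z":0,"roll":0}

```text
clock: 18.05
tcp_pos: [0.4646, -0.1832, 0.0518]
orientation: [0.001, 0.754, 0.656, 0.0]
wrist_force: [1.1, -0.1, 2.2]
finger_gap: -0.0001
grip_force: 0.7
```

>>> servo_tool:
  increments:
    - {"grip":1,"x":0,"y":0,"z":2,"roll":0}
    - {"grip":1,"x":0,"y":0,"z":2,"roll":0}
    - {"grip":1,"x":0,"y":0,"z":1,"roll":0}
    - {"grip":1,"x":0,"y":0,"z":0,"roll":0}
    - {"grip":1,"x":0,"y":0,"z":0,"roll":0}

```text
clock: 18.47
tcp_pos: [0.4647, -0.1832, 0.0467]
orientation: [0.001, 0.754, 0.656, 0.0]
wrist_force: [0.8, 0.0, 5.1]
finger_gap: 0.0
grip_force: 2.2
```

>>> servo_tool:
  increments:
    - {"grip":1,"x":0,"y":0,"z":1.5,"roll":0}
    - {"grip":1,"x":0,"y":0,"z":1,"roll":0}
    - {"grip":1,"x":0,"y":0,"z":0,"roll":0}
    - {"grip":1,"x":0,"y":0,"z":0,"roll":0}

```text
clock: 18.8
tcp_pos: [0.4647, -0.1833, 0.0458]
orientation: [0.001, 0.754, 0.656, 0.0]
wrist_force: [-2.2, 1.2, 19.8]
finger_gap: -0.0003
grip_force: 9.5
```

>>> servo_tool:
  increments:
    - {"grip":1,"x":0,"y":0,"z":-10,"roll":0}
    - {"grip":1,"x":0,"y":0,"z":-15,"roll":0}
    - {"grip":1,"x":0,"y":0,"z":0,"roll":0}
    - {"grip":1,"x":0,"y":0,"z":0,"roll":0}
    - {"grip":1,"x":0,"y":0,"z":0,"roll":0}

```text
clock: 19.22
tcp_pos: [0.4634, -0.1825, 0.0679]
orientation: [-0.001, 0.754, 0.656, -0.0]
wrist_force: [-0.1, -0.4, -0.3]
finger_gap: 0.0001
grip_force: 0.0
```

```bash
python3 n.py .463 -.2328 .056 -7.96
```

```text
t 19.22 tcp [ 0.4634 -0.1825  0.0679] h -7.95 roll 0.01 shift now-axes [-49.9   6.6  11.9] after-roll [-49.9   6.6  11.9] F [-0.1 -0.4 -0.3] gap 0.0001 gf 0.0 j [-0.54  0.28 -0.42  0.87  0.    1.17]
```

Yellow bottomed out at 45.8 mm and was released. Now green.

>>> servo_tool:
  increments:
    - {"grip":1,"x":-16,"y":2.2,"z":0,"roll":0}
    - {"grip":1,"x":-17,"y":2.2,"z":0,"roll":0}
    - {"grip":1,"x":-17,"y":2.2,"z":0,"roll":0}
    - {"grip":1,"x":0,"y":0,"z":0,"roll":0}
    - {"grip":1,"x":0,"y":0,"z":0,"roll":0}

```text
clock: 19.63
tcp_pos: [0.4629, -0.2334, 0.0676]
orientation: [-0.001, 0.755, 0.656, -0.0]
wrist_force: [0.4, 0.2, -0.9]
finger_gap: 0.0002
grip_force: 0.0
```

>>> servo_tool:
  increments:
    - {"grip":1,"x":0,"y":0,"z":6,"roll":0}
    - {"grip":1,"x":0,"y":0,"z":6,"roll":0}
    - {"grip":1,"x":0,"y":0,"z":2,"roll":0}
    - {"grip":1,"x":0,"y":0,"z":2,"roll":0}
    - {"grip":1,"x":0,"y":0,"z":0,"roll":0}

```text
clock: 20.05
tcp_pos: [0.4632, -0.2324, 0.0521]
orientation: [-0.001, 0.754, 0.657, -0.0]
wrist_force: [-0.8, 1.1, 1.2]
finger_gap: -0.0003
grip_force: 0.6
```

>>> servo_tool:
  increments:
    - {"grip":1,"x":0,"y":0,"z":2,"roll":0}
    - {"grip":1,"x":0,"y":0,"z":2,"roll":0}
    - {"grip":1,"x":0,"y":0,"z":1,"roll":0}
    - {"grip":1,"x":0,"y":0,"z":0,"roll":0}
    - {"grip":1,"x":0,"y":0,"z":0,"roll":0}

```text
clock: 20.47
tcp_pos: [0.4637, -0.233, 0.0479]
orientation: [-0.0, 0.754, 0.656, 0.0]
wrist_force: [-0.3, 3.5, 3.2]
finger_gap: -0.0002
grip_force: 1.8
```

>>> servo_tool:
  increments:
    - {"grip":1,"x":0,"y":0,"z":2,"roll":0}
    - {"grip":1,"x":0,"y":0,"z":1,"roll":0}
    - {"grip":1,"x":0,"y":0,"z":1,"roll":0}
    - {"grip":1,"x":0,"y":0,"z":0,"roll":0}

```text
clock: 20.8
tcp_pos: [0.464, -0.2333, 0.0458]
orientation: [0.001, 0.754, 0.656, 0.0]
wrist_force: [-4.8, 4.1, 19.6]
finger_gap: 0.0
grip_force: 9.7
```

>>> servo_tool:
  increments:
    - {"grip":1,"x":0,"y":0,"z":-10,"roll":0}
    - {"grip":1,"x":0,"y":0,"z":-35,"roll":0}
    - {"grip":1,"x":0,"y":0,"z":-40,"roll":0}
    - {"grip":1,"x":0,"y":0,"z":-40,"roll":0}
    - {"grip":1,"x":0,"y":0,"z":0,"roll":0}

```text
clock: 21.22
tcp_pos: [0.4675, -0.2365, 0.1767]
orientation: [0.007, 0.754, 0.656, 0.001]
wrist_force: [1.6, -0.7, 0.7]
finger_gap: -0.0004
grip_force: 0.0
```

>>> servo_tool:
  increments:
    - {"grip":1,"x":0,"y":0,"z":0,"roll":0}
    - {"grip":1,"x":0,"y":0,"z":0,"roll":0}
    - {"grip":1,"x":0,"y":0,"z":0,"roll":0}

```text
clock: 21.47
tcp_pos: [0.4629, -0.233, 0.1674]
orientation: [-0.001, 0.754, 0.656, -0.0]
wrist_force: [-0.1, 0.5, -1.0]
finger_gap: -0.0003
grip_force: 0.0
```

```bash
python3 - <<'E'
from h import *
snap('scene','z');a,b=[cv2.imread(f'pics/{n}_full.png')[250:380,290:400].astype(int) for n in('k1','z')]
print("changed px",(np.abs(a-b).max(2)>60).sum())
E
```

```text
changed px 0
```

Green also bottomed out at 45.8 mm and was released. The cartons haven't moved and the arm is clear.

```bash
python3 -c "
from h import *
print(env.hand_in())"
```

```text
the job is handed in; nothing more can be done
None
```

The job is handed in at about 21.5 s: the red carton rests at the yellow stop with the blue one right behind it, the yellow and then the green key were each pressed fully down and released, and the black key and bystanders were not touched.

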